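Set the sliding weight of a scale-test rail against its marked stop

ROBOT

A 7-joint arm with a two-finger parallel gripper is mounted at the origin on the work surface. World frame = base frame: x ahead of the robot, y to its left, z up, the work surface at z = 0. Lengths are in mm, angles in rad, forces in N, time in s.
With the tool pointing down it reaches from about 400 to 750 mm from the base axis. Payload 19.5 kg.
Tool frame: the origin (TCP) lies on the centre line of the jaws, within the pads' length; the fingertips stand env.finger_overhang ahead of it and the grasp point (between the pads) lies 5 mm behind it (env.finger_overhang is the distance from the TCP to the fingertips, in mm); z points along the fingers, y is the line along which they close (so a half turn about z gives the same grasp; the last joint's range is limited). The gripper opens to 85 mm and grips with 20 to 120 N. Pads are 22 mm wide; open, the fingers measure 114 mm over their backs; the gripper's body (76 mm by 85 mm) begins 54 mm behind the grasp point. The pads swing forward as they close: fully open they stand 13 mm farther back than shut.
Start: joints at [-1.243, 0.707, -0.028, 1.485, 0.022, 0.951, -0.075], TCP at [207.808, 536.109, 245.268] pointing down, gripper open.
Joint ranges: [-2.71, 2.71], [-0.32, 2.16], [-1.57, 1.52], [0, 2.45], [-1.46, 4.6], [0, 2.02], [-2.83, 2.83]. Speed limits (rad/s): [1.89, 1.89, 2.57, 2.57, 3.01, 3.01, 3.01].

INTERFACE

Orientations are given as [roll, pitch, yaw] about the fixed x, y, z axes, in that order (R = Rz(yaw) Ry(pitch) Rx(roll)).
In Python, from cell import env, get_image gives the robot as it stands (env), with the cameras as plain functions.
- The arm moves only by the tool send_path, called after "Call:" as name(argument=value, ...), one argument or row to a line, values as JSON. Schema: {"type":"object","properties":{"deltas":{"type":"array","items":{"type":"array","prefixItems":[{"type":"array","items":{"type":"number"},"minItems":3,"maxItems":3},{"type":"array","items":{"type":"number"},"minItems":3,"maxItems":3},{"type":"number"}],"minItems":3,"maxItems":3},"minItems":1,"maxItems":5},"grip_n":{"type":"number"},"only":{"type":"string"},"quiet":{"type":"boolean"},"lines":{"type":"string"}},"required":["deltas"],"additionalProperties":false}. deltas is a list of rows, 1 to 5 of them, each written [[rx, ry, rz], [dx, dy, dz], opening]: a rotation vector rx, ry, rz in shares of pi/2 rad (1.0 is pi/2 rad), then dx, dy, dz in normalised numbers (1 is 300 mm), then the opening from 0.0 (shut) to 1.0 (fully open); each row is the pose to reach, as a shift and turn from the pose commanded when the call began, along the tool's axes at that moment; what a row does not reach only later rows make up. A row lasts 1/8 s, in which the tool goes at most 62.5 mm and 0.188 rad, less where a joint would pass 70% of its speed; a pose out of reach is approached as far as the arm can. The fingers move at their own pace and stop on an object; grip_n is the grip in N (left out, the last holds). Time passes only in rows, so rows that do not move let the fingers close. The tool returns the time, the measured TCP pose, the force, the opening and the grip force at its end. only (a regular expression) keeps the lines of the reply that match it, lines (a string "A,B") keeps lines A to B, and quiet returns only ok. No shift or turn number may pass 1 either way. Input that does not fit is refused with a message, and nothing moves.
- env.observe(): the state, without advancing time (a new reading comes with each control period).
- get_image(name): name is "side" or "top" or "wrist"; returns a dict with "pixels" (480x640x3 uint8, blue, green, red), "fx", "fy", "cx", "cy" (pixels), "T" (4x4, takes a point from camera to world coordinates). Camera axes: x right, y down, z forward; pixel columns grow to the right and rows downward; lengths in mm; the calibration is good to about 2 mm. The wrist camera is an equidistant fisheye: a pixel r from the principal point sees the ray r / f radians off the axis. A picture is of the moment at which its call begins. There is no depth.
- env.close_job(): hands the job in; it is judged then, once.
The state is a dict: "t": time; "joint_pos": joint angles; "dq": joint speeds; "joint_efforts": joint torques, N m; "eef_pos": TCP position; "tool_rot": TCP orientation; "wrist_force": force on the tool from outside, world axes, zero at the start; "torque": the same for the moment, N m; "gripper_width": opening from 0.0 (shut) to 1.0 (fully open); "grasp_force": force on a finger pad.
Only numpy, scipy, OpenCV 4.12 (cv2) and the standard library are available. Lean on these libraries where they do the work, as an engineer would, in place of code of your own. Each camera call takes 0.05 s, during which the arm holds its last target. There are 200 camera calls.

TASK

Set up the scale-test rail: with the fingertips, press down the sprung pad in the middle of the sliding weight to free its brake and, keeping it pressed, push the sliding weight along the rail until it butts against the marked stop, the one with the ball-topped post. Then let the pad spring back up so that the brake holds the weight there. Nothing is to be picked up, and the loose things around the rail stay where they are.

Things in the scene. Friction and masses are not known exactly. Their poses are not given: they have to be found in the camera images.
- rail: aluminium test rail, 420 mm long along its own y, fixed to the table in a place and yaw that vary. Origin: on the table under the rail's middle; z up. The top flange is 50 mm wide, its top 48 mm above the table. It carries the sliding weight and, one on each side of that, two clamped stops
- poise_center (a point): centre of the top of the sliding weight's sprung pad when up, 66 mm above the table (the point does not sink with the pad), and its middle along the rail. Black rubber pad, 48 mm along the rail by 86 mm across, in a well 56 mm long between two steel lips that run across the rail. Fingertips in the well press the pad, then push a lip (or drag by friction) to move the weight
- poise_deck (a point): centre of the sliding weight at deck height, 58 mm above the table, under the pad. The weight is a steel saddle over the rail, 100 mm along it (rail y), 92 mm across (rail x). The well's lips, 4 mm thick, centred 30 mm either side of this point along the rail, rise to 76 mm (10 mm above the pad) and slope down outwards to the ends; the well is open at both sides across the rail
- poise (a joint): position of the sliding weight along the rail's y (m), 0 with its centre over the rail's middle; it starts within 0.025 of 0. With the pad up the brake holds it against about 40 N of push; do not force it. With the pad pressed it slides with 1 to 3 N
- pad (a joint): how far the pad is pressed down (m): about 0 up, 0.006 fully down. The spring needs about 7 N to start and 10 N fully down; the brake is free from about 0.001 on, and grips again when the pad comes up
- stop_marked: the marked stop: steel clamp over the rail, 24 mm along it, 92 mm across, top 62 mm above the table, bearing the ball-topped post; fixed. Origin: on the table under the clamp's middle, on the rail's centre line; axes as the rail's. 130 to 170 mm from the rail's middle, on either side (varies). When the sliding weight touches it, their centres are 62 mm apart along the rail
- ball (a point): centre of the steel ball, 20 mm across, on the post of the marked stop: 34 mm from the rail's centre line towards rail +x, 90 mm above the table
- stop_plain: the other stop: same clamp without post or ball, on the other side of the sliding weight; fixed. Origin as above
- weight_large: steel test weight, cylinder 52 mm across, 78 mm tall with its small knob; loose, leave alone. Origin: centre of its underside
- weight_mid: steel test weight, 40 mm across, 64 mm tall with its knob; loose, leave alone. Origin: centre of its underside
- weight_small: steel test weight, 32 mm across, 56 mm tall with its knob; loose, leave alone. Origin: centre of its underside
- screwdriver: screwdriver lying on the table on the robot's side of the rail, roughly parallel to it; loose, leave alone. Origin: near its middle
- mug: white mug, 80 mm across, 95 mm tall, off to one side; loose, leave alone. Origin: centre of its underside
- adapter: black power adapter brick, 60 x 120 x 34 mm, off to one side; loose, leave alone. Origin: centre of its underside
- jar: white closed jar, 60 mm across, 85 mm tall, off to one side; loose, leave alone. Origin: centre of its underside

How it is judged (in metres and radians):
On the way, in this order (a step that is already met when the one before it is completed fails the run):
1. the pad is pressed down while the sliding weight is still where it started (value of joint pad above 0.0015 m and distance of poise_center from where it was at the start of the episode below 0.012 m), for 0.04 s.
2. with the pad pressed, the sliding weight reaches the marked stop (value of joint pad above 0.001 m and horizontal distance between poise_center and stop_marked below 0.0645 m), for 0.04 s.
At the end, for the whole second after the job is handed in: The sliding weight butts against the marked stop (centres within 64.5 mm, that is a gap of at most 2.5 mm), the pad is up (pressed less than 1 mm) and the weight is at rest (horizontal distance between poise_center and stop_marked below 0.0645 m and value of joint pad below 0.001 m and velocity of joint poise between -0.003 and 0.003 m/s); the robot touches nothing.
It fails at once if the sliding weight is forced along against its brake (faster than 30 mm/s with the pad up) (value of joint pad below 0.0003 m and (velocity of joint poise above 0.03 m/s or velocity of joint poise below -0.03 m/s)).
It fails at once if a loose thing around the rail is moved by more than 15 mm, lifted or tipped over (distance of any of weight_large, weight_mid, weight_small, screwdriver, mug, adapter, jar from where it was at the start of the episode above 0.015 m or angle between any of weight_large, weight_mid, weight_small, mug, adapter, jar's own z axis and vertical above 0.3 rad).
It also fails if it takes over 32 s, if anything falls off the work surface, if the arm or the gripper's body presses on something with over 40 N, if the wrist force passes 120 N, or if a joint passes its speed limit or range.

## Working session

There is one attempt and no reset: what is moved stays moved. The work goes in short steps, Python scripts to look and compute and a tool call to move; the robot and the scene stay as the last step left them, time stands still between calls to the robot, and variables do not carry over. Pictures are saved under pics/ and viewed, at most 10 in all, crops included, and the job is handed in when it is done.

```bash
mkdir -p pics; ls; python3 - <<'E'
from cell import env, get_image
import cv2,numpy as np
print(env.finger_overhang, env.observe())
a=get_image("top");b=get_image("side")
for n,i in(("top",a),("side",b)):
    cv2.imwrite(f"pics/{n}0.png",i["pixels"]); print(n,i["fx"],i["fy"],i["cx"],i["cy"],np.round(i["T"],3).tolist())
E
```

```text
cell.py
pics
14.0 {'t': 0.0, 'joint_pos': array([-1.24268672,  0.707066  , -0.02762679,  1.48496229,  0.02199037,
        0.95088915, -0.07550233]), 'dq': array([-0.00065687,  0.00018871, -0.00073174, -0.00095213,  0.0010684 ,
        0.00163857,  0.00076891]), 'joint_efforts': array([-4.07805019e-04, -8.83205795e+01,  1.23447396e+00, -2.36178052e+01,
        1.67957781e-02,  6.27509653e-03, -2.82777705e-05]), 'eef_pos': array([207.73729573, 535.91787683, 244.85724952]), 'tool_rot': array([-3.14056992e+00,  1.71113219e-05,  2.77178203e+00]), 'wrist_force': array([-0.7187156 ,  0.01272404,  0.36805286]), 'torque': array([ 0.03196488, -0.01479032,  0.03219949]), 'grasp_force': 0.0, 'gripper_width': 1.0038354550527762}
top 553.7933934137095 553.7933934137095 319.47889578476156 236.7469765959067 [[0.026, -0.986, 0.164, 310.487], [-1.0, -0.028, -0.005, 7.16], [0.01, -0.164, -0.986, 1625.011], [0.0, 0.0, 0.0, 1.0]]
side 605.9025294852304 605.9025294852304 327.7682662330532 245.5180453863852 [[0.822, -0.383, 0.422, -25.158], [-0.57, -0.532, 0.627, -856.245], [-0.016, -0.755, -0.655, 974.283], [0.0, 0.0, 0.0, 1.0]]
```

View pics/top0.png

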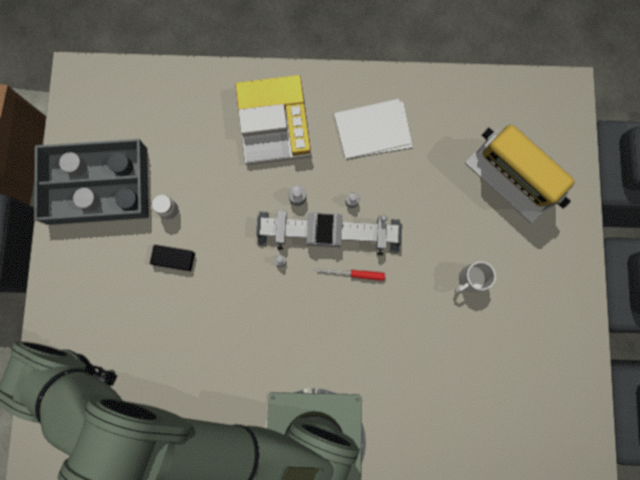

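View pics/side0.png

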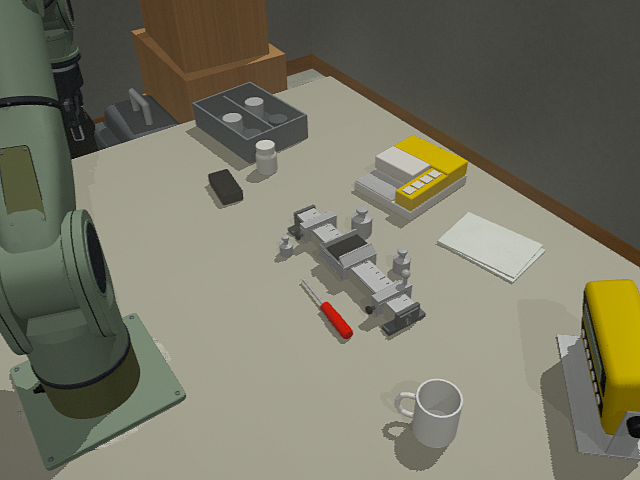

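Top: rail spans (258,228)-(400,236), with the pad at (325,228). The stops are at (281,229) and (382,234), and the post seems to be on the right-hand one. I'll enlarge both views to check.

```bash
python3 - <<'E'
import cv2
a=cv2.imread("pics/top0.png")[180:290,250:410]; cv2.imwrite("pics/topc.png",cv2.resize(a,None,fx=5,fy=5,interpolation=cv2.INTER_CUBIC))
a=cv2.imread("pics/side0.png")[195:345,270:440]; cv2.imwrite("pics/sidec.png",cv2.resize(a,None,fx=4,fy=4,interpolation=cv2.INTER_CUBIC))
E
```

```text
(no output)
```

View pics/topc.png

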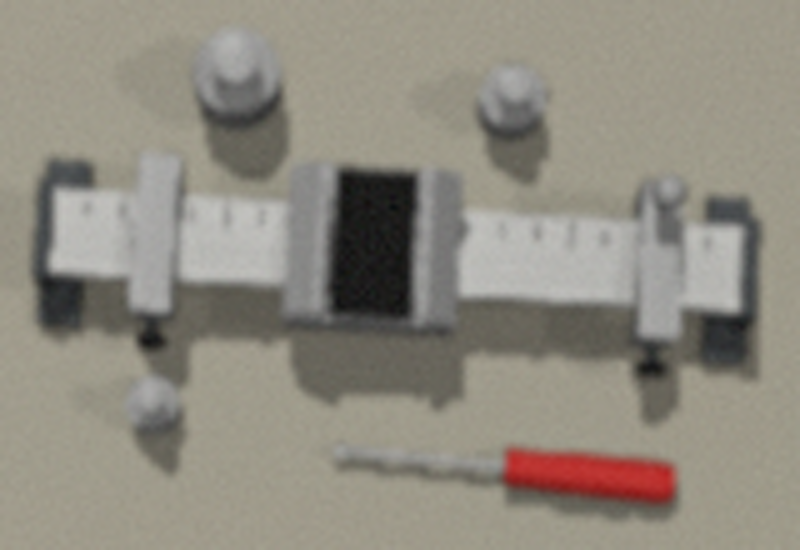

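View pics/sidec.png

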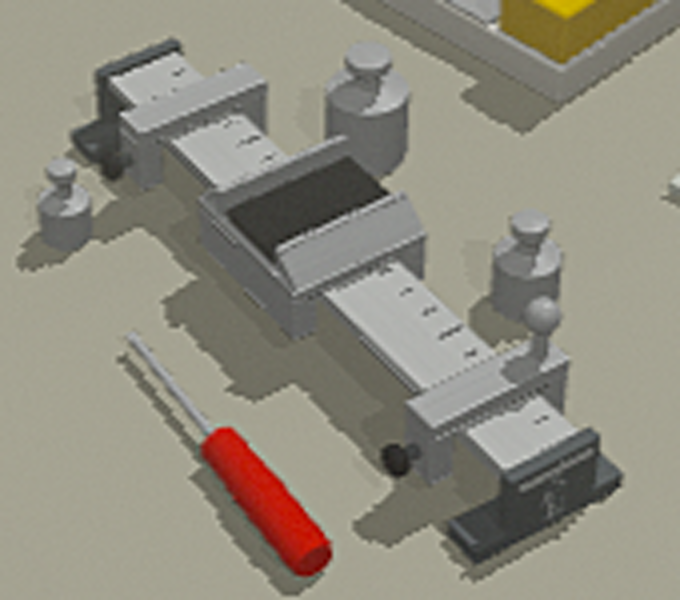

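The marked stop, with its post and ball, is the right-hand one. In the top crop: ball (670,190), pad centre (375,243), plain stop top (156,234), marked clamp top (660,259). In the side crop: ball (543,315), pad centre about (311,204).

```bash
cat > h.py <<'E'
import numpy as np
C={"top":(553.793,319.479,236.747,np.array([[0.026,-0.986,0.164,310.487],[-1,-0.028,-0.005,7.16],[0.01,-0.164,-0.986,1625.011]])),
"side":(605.903,327.768,245.518,np.array([[0.822,-0.383,0.422,-25.158],[-0.57,-0.532,0.627,-856.245],[-0.016,-0.755,-0.655,974.283]]))}
O={"top":(250,180,5),"side":(270,195,4)}
def ray(n,c):
    f,cx,cy,T=C[n];x0,y0,s=O[n]
    u,v=x0+(c[0]+.5)/s-.5,y0+(c[1]+.5)/s-.5
    d=T[:,:3]@[(u-cx)/f,(v-cy)/f,1];return T[:,3],d/np.linalg.norm(d)
def tri(a,b):
    A=np.zeros((3,3));B=np.zeros(3)
    for n,c in(("top",a),("side",b)):
        o,d=ray(n,c);P=np.eye(3)-np.outer(d,d);A+=P;B+=P@o
    return np.linalg.solve(A,B)
def atz(n,c,z):
    o,d=ray(n,c);return (o+d*(z-o[2])/d[2])
E
python3 - <<'E'
from cell import env, get_image
import h,numpy as np
im=get_image("top");h.C["top"]=(im["fx"],im["cx"],im["cy"],np.array(im["T"])[:3])
im=get_image("side");h.C["side"]=(im["fx"],im["cx"],im["cy"],np.array(im["T"])[:3])
np.set_printoptions(precision=1,suppress=True)
print("ball",h.tri((670,190),(543,315)),h.atz("top",(670,190),90),h.atz("side",(543,315),90))
print("pad",h.tri((375,243),(311,204)),h.atz("top",(375,243),66),h.atz("side",(311,204),66))
p=h.atz("top",(156,234),62);m=h.atz("top",(660,259),62);print("plain",p,"marked",m)
d=p-m;print("yaw",np.arctan2(-d[0],d[1]))
for c in((338,168),(419,172),(412,318),(330,314)):print(h.atz("top",c,66))
print("ends",h.atz("top",(50,232),48),h.atz("top",(744,268),48))
for n,c in(("L",(237,70)),("M",(515,95)),("S",(155,400))):print(n,h.atz("top",c,60))
E
```

```text
ball [ 625.4 -180.6   90.9] [ 625.8 -180.8   90. ] [ 625.9 -179.8   90. ]
pad [594.9 -15.1  67.2] [595. -15.  66.] [595.7 -14.   66. ]
plain [597.4 110.6  62. ] marked [ 591.  -178.8   62. ]
yaw -0.02216442164233104
[638.2   7.3  66. ]
[637.2 -39.3  66. ]
[552.2 -37.2  66. ]
[553.2   9.6  66. ]
ends [599.4 172.9  48. ] [ 589.6 -229.2   48. ]
L [695.8  67.5  60. ]
M [685.6 -94.1  60. ]
S [501.9 107.7  60. ]
```

The heights agree with the text: ball 90.9, pad 67.2, and the stops 289 mm apart. The weight has about 102 mm to travel, towards world -y. Next I work out the approach.

```bash
cat > go.py <<'E'
import sys,numpy as np
from scipy.spatial.transform import Rotation as R
from cell import env, get_image
np.set_printoptions(precision=3,suppress=True)
g=[float(x) for x in sys.argv[1:4]];s=env.observe()
A=R.from_euler("xyz",s["tool_rot"]);G=R.from_euler("xyz",[np.pi,0,np.pi-0.023])
print(s["t"],s["eef_pos"],s["wrist_force"]);print("rot",(A.inv()*G).as_rotvec(),"d",A.inv().apply(np.array(g)-s["eef_pos"]))
E
python3 go.py 595 -15 150
```

```text
0.2 [207.778 535.985 245.042] [-0.921 -0.165 -0.949]
rot [-0.001 -0.    -0.347] d [-560.194 -373.711   95.296]
```

Careful with the scale: shifts go in shares of 300 mm and turns go in shares of pi/2 rad. That gives: -250 mm is -0.8333, -167 mm is -0.5567, -0.347 rad is -0.2209.

Call:
send_path(
  deltas=[
    [[0, 0, -0.0446], [-0.1667, -0.11, 0], 0],
    [[0, 0, -0.0891], [-0.3333, -0.2233, 0], 0],
    [[0, 0, -0.1337], [-0.5, -0.3333, 0], 0],
    [[0, 0, -0.1783], [-0.6667, -0.4433, 0], 0],
    [[0, 0, -0.2209], [-0.8333, -0.5567, 0], 0],
  ],
  grip_n=60,
)

```text
t: 0.82
eef_pos: [381.4, 288.4, 245.3]
tool_rot: [-3.142, 0.0, 3.121]
wrist_force: [1.0, 1.1, -0.2]
gripper_width: 0.003
grasp_force: 0.0
```

```bash
python3 go.py 595 -15 150
```

```text
0.825 [381.447 288.38  245.318] [ 1.005  1.084 -0.202]
rot [-0.     0.     0.003] d [-219.676 -298.962   95.362]
```

To row units: -249 mm is -0.83, -199 mm is -0.6633.

Call:
send_path(
  deltas=[
    [[0, 0, 0], [-0.12, -0.1633, 0], 0],
    [[0, 0, 0], [-0.2433, -0.33, 0], 0],
    [[0, 0, 0], [-0.3667, -0.4967, 0], 0],
    [[0, 0, 0], [-0.4867, -0.6633, 0], 0],
    [[0, 0, 0], [-0.61, -0.83, 0], 0],
  ],
)

```text
t: 1.45
eef_pos: [558.7, 35.0, 245.4]
tool_rot: [3.142, 0.0, 3.119]
wrist_force: [1.2, 0.4, 0.7]
gripper_width: 0.002
grasp_force: 0.0
```

Call:
send_path(
  deltas=[
    [[0, 0, 0], [-0.06, -0.0833, 0], 0],
    [[0, 0, 0], [-0.1233, -0.1667, 0.1], 0],
    [[0, 0, 0], [-0.1233, -0.1667, 0.2333], 0],
    [[0, 0, 0], [-0.1233, -0.1667, 0.3167], 0],
    [[0, 0, 0], [-0.1233, -0.1667, 0.3167], 0],
  ],
)

```text
t: 2.08
eef_pos: [592.9, -13.9, 149.0]
tool_rot: [-3.141, -0.003, 3.119]
wrist_force: [0.2, -0.2, 0.7]
gripper_width: 0.002
grasp_force: 0.0
```

```bash
python3 go.py 595 -15 92
python3 - <<'E'
from cell import env, get_image
import cv2
a=get_image("top")["pixels"][180:290,250:410]; a=cv2.resize(a,None,fx=4,fy=4,interpolation=cv2.INTER_CUBIC)
b=get_image("side")["pixels"][150:345,270:440]; b=cv2.resize(b,None,fx=3,fy=3,interpolation=cv2.INTER_CUBIC)
cv2.imwrite("pics/t1.png",a);cv2.imwrite("pics/s1.png",b)
E
```

```text
2.075 [592.945 -13.935 149.044] [ 0.195 -0.244  0.699]
rot [-0.    -0.003  0.   ] d [-2.242 -1.004 57.039]
```

View pics/s1.png

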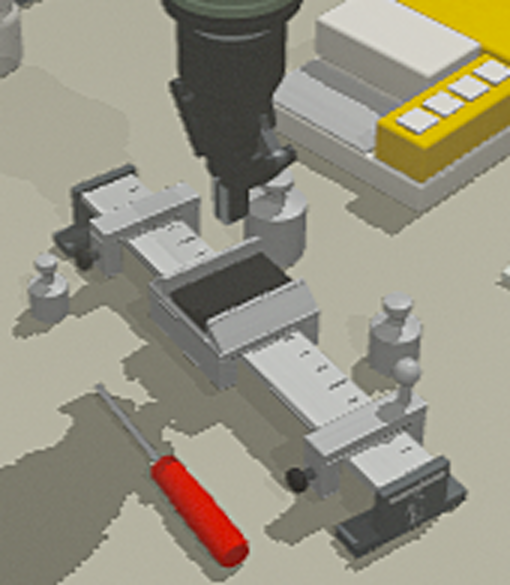

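The shut fingertips at crop (228,220) hang above the pad at (232,288). I descend to just above the pad, then press.

To row units: 63 mm is 0.21, 61 mm is 0.2033.

Call:
send_path(
  deltas=[
    [[0, 0, 0], [-0.0067, -0.0033, 0.0833], 0],
    [[0, 0, 0], [-0.0067, -0.0033, 0.15], 0],
    [[0, 0, 0], [-0.0067, -0.0033, 0.2033], 0],
    [[0, 0, 0], [-0.0067, -0.0033, 0.21], 0],
  ],
)

```text
t: 2.68
eef_pos: [595.6, -14.9, 87.2]
tool_rot: [-3.141, -0.0, 3.119]
wrist_force: [0.8, 0.2, 1.0]
gripper_width: 0.003
grasp_force: 0.0
```

Call:
send_path(
  deltas=[
    [[0, 0, 0], [0, 0, 0.0133], 0],
    [[0, 0, 0], [0, 0, 0.0233], 0],
    [[0, 0, 0], [0, 0, 0.03], 0],
    [[0, 0, 0], [0, 0, 0.03], 0],
  ],
)

```text
t: 3.18
eef_pos: [595.9, -14.9, 78.8]
tool_rot: [-3.141, 0.001, 3.119]
wrist_force: [-0.4, 0.1, 7.1]
gripper_width: -0.001
grasp_force: 3.6
```

```bash
python3 go.py 592.5 -117 75
```

```text
3.175 [595.895 -14.947  78.764] [-0.37   0.15   7.083]
rot [-0.     0.001  0.   ] d [   1.07  -102.104    3.774]
```

To row units: 5 mm is 0.0167, 3 mm is 0.01.

Call:
send_path(
  deltas=[
    [[0, 0, 0], [0, 0, 0.01], 0],
    [[0, 0, 0], [0, 0, 0.0167], 0],
    [[0, 0, 0], [0, 0, 0.0167], 0],
  ],
)

```text
t: 3.55
eef_pos: [595.9, -15.0, 74.0]
tool_rot: [-3.141, 0.001, 3.119]
wrist_force: [-2.6, -0.5, 9.3]
gripper_width: -0.001
grasp_force: 5.0
```

```bash
python3 go.py 592.5 -117 75
```

```text
3.55 [595.925 -14.969  74.043] [-2.558 -0.467  9.291]
rot [-0.     0.001  0.   ] d [   1.091 -102.083   -0.942]
```

Force 9.3 N, so the pad is about 5 mm down. Now I slide it.

To row units: -35 mm is -0.1167, -27 mm is -0.09.

Call:
send_path(
  deltas=[
    [[0, 0, 0], [0, -0.0133, 0.0017], 0],
    [[0, 0, 0], [0, -0.0367, 0.0017], 0],
    [[0, 0, 0], [0, -0.0633, 0.0017], 0],
    [[0, 0, 0], [0, -0.09, 0.0017], 0],
    [[0, 0, 0], [0, -0.1167, 0.0017], 0],
  ],
)

```text
t: 4.18
eef_pos: [595.1, -49.9, 73.9]
tool_rot: [3.141, 0.001, 3.119]
wrist_force: [-5.5, 2.6, 18.8]
gripper_width: 0.002
grasp_force: 9.5
```

Call:
send_path(
  deltas=[
    [[0, 0, 0], [0, -0.0267, 0], 0],
    [[0, 0, 0], [0, -0.0533, 0], 0],
    [[0, 0, 0], [0, -0.08, 0], 0],
    [[0, 0, 0], [0, -0.1067, 0], 0],
    [[0, 0, 0], [0, -0.1333, 0], 0],
  ],
)

```text
t: 4.8
eef_pos: [593.9, -90.0, 73.9]
tool_rot: [-3.142, 0.0, 3.119]
wrist_force: [-7.4, 2.1, 18.6]
gripper_width: 0.002
grasp_force: 9.9
```

```bash
python3 go.py 592.5 -117 74
```

```text
4.8 [593.947 -89.998  73.948] [-7.436  2.148 18.552]
rot [-0.  0.  0.] d [  0.831 -27.028  -0.052]
```

To row units: -23 mm is -0.0767, -21 mm is -0.07.

Call:
send_path(
  deltas=[
    [[0, 0, 0], [0, -0.02, 0], 0],
    [[0, 0, 0], [0, -0.04, 0], 0],
    [[0, 0, 0], [0, -0.0567, 0], 0],
    [[0, 0, 0], [0, -0.07, 0], 0],
    [[0, 0, 0], [0, -0.0767, 0], 0],
  ],
)

```text
t: 5.42
eef_pos: [593.3, -113.1, 73.9]
tool_rot: [-3.141, 0.0, 3.119]
wrist_force: [-7.3, 2.9, 20.5]
gripper_width: 0.004
grasp_force: 10.1
```

Call:
send_path(
  deltas=[
    [[0, 0, 0], [0, -0.0067, 0], 0],
    [[0, 0, 0], [0, -0.0133, 0], 0],
    [[0, 0, 0], [0, -0.0167, 0], 0],
    [[0, 0, 0], [0, -0.02, 0], 0],
  ],
)

```text
t: 5.92
eef_pos: [593.2, -118.6, 74.0]
tool_rot: [3.141, 0.0, 3.119]
wrist_force: [-7.9, 5.8, 20.6]
gripper_width: 0.002
grasp_force: 10.4
```

```bash
python3 - <<'E'
from cell import env, get_image
import cv2
b=get_image("side")["pixels"][195:345,270:440]
cv2.imwrite("pics/s2.png",cv2.resize(b,None,fx=4,fy=4,interpolation=cv2.INTER_CUBIC))
E
```

```text
(no output)
```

View pics/s2.png

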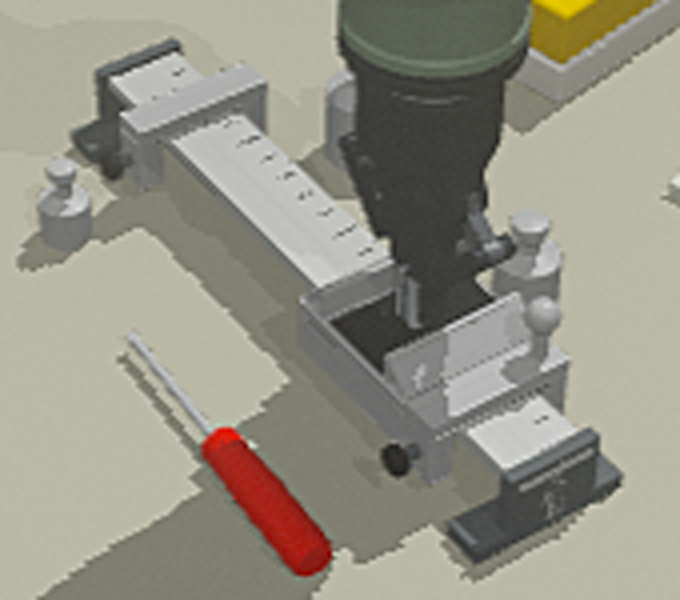

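The weight has moved by friction and reached the stop's near edge at crop (430,425). The y force is rising, so I push on a little to confirm contact.

To row units: -5 mm is -0.0167, -4 mm is -0.0133.

Call:
send_path(
  deltas=[
    [[0, 0, 0], [0, -0.0067, 0], 0],
    [[0, 0, 0], [0, -0.0133, 0], 0],
    [[0, 0, 0], [0, -0.0167, 0], 0],
    [[0, 0, 0], [0, -0.0167, 0], 0],
  ],
)

```text
t: 6.48
eef_pos: [593.9, -121.7, 74.0]
tool_rot: [3.139, 0.002, 3.12]
wrist_force: [-2.5, 11.9, 16.0]
gripper_width: 0.002
grasp_force: 8.6
```

Call:
send_path(
  deltas=[
    [[0, 0, 0], [0, -0.0067, 0], 0],
    [[0, 0, 0], [0, -0.0133, 0], 0],
    [[0, 0, 0], [0, -0.02, 0], 0],
    [[0, 0, 0], [0, -0.02, 0], 0],
  ],
)

```text
t: 6.98
eef_pos: [594.1, -128.2, 74.0]
tool_rot: [3.139, 0.003, 3.12]
wrist_force: [0.6, 9.5, 14.0]
gripper_width: 0.006
grasp_force: 7.2
```

The fingers now slip at about 10 N against a weight that isn't moving, so it is butted. I lift straight up while it's still biased towards the stop.

To row units: -60 mm is -0.2, -30 mm is -0.1.

Call:
send_path(
  deltas=[
    [[0, 0, 0], [0, 0, -0.01], 0],
    [[0, 0, 0], [0, 0, -0.0233], 0],
    [[0, 0, 0], [0, 0, -0.0467], 0],
    [[0, 0, 0], [0, 0, -0.1], 0],
    [[0, 0, 0], [0, 0, -0.2], 0],
  ],
)

```text
t: 7.6
eef_pos: [592.7, -130.0, 133.6]
tool_rot: [-3.142, -0.001, 3.119]
wrist_force: [-0.1, -0.5, 0.5]
gripper_width: 0.004
grasp_force: 0.0
```

Call:
send_path(
  deltas=[
    [[0, 0, 0], [0, 0, -0.1333], 0],
    [[0, 0, 0], [0.1, 0.1, -0.3], 0],
    [[0, 0, 0], [0.2333, 0.2667, -0.4333], 0],
    [[0, 0, 0], [0.3667, 0.4333, -0.4333], 0],
    [[0, 0, 0], [0.4667, 0.5333, -0.4333], 0],
  ],
)

```text
t: 8.22
eef_pos: [455.4, 34.7, 264.2]
tool_rot: [3.141, 0.002, 3.119]
wrist_force: [0.7, 2.3, 0.7]
gripper_width: -0.004
grasp_force: 0.0
```

Call:
send_path(
  deltas=[
    [[0, 0, 0], [0.1, 0.1333, 0], 0],
    [[0, 0, 0], [0.1667, 0.2333, 0], 0],
    [[0, 0, 0], [0.1667, 0.2333, 0], 0],
  ],
)

```text
t: 8.6
eef_pos: [407.3, 106.1, 263.8]
tool_rot: [3.141, 0.001, 3.122]
wrist_force: [0.8, -0.2, 0.5]
gripper_width: 0.0
grasp_force: 0.0
```

```bash
python3 - <<'E'
from cell import env, get_image
import cv2
a=get_image("top")["pixels"][180:290,250:410]; cv2.imwrite("pics/t3.png",cv2.resize(a,None,fx=5,fy=5,interpolation=cv2.INTER_CUBIC))
b=get_image("side")["pixels"][195:345,270:440]
cv2.imwrite("pics/s3.png",cv2.resize(b,None,fx=4,fy=4,interpolation=cv2.INTER_CUBIC))
E
```

```text
(no output)
```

View pics/s3.png

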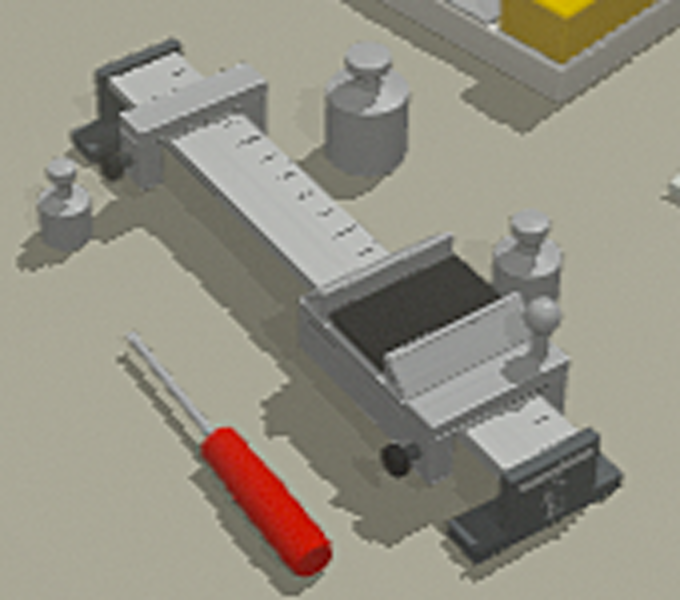

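View pics/t3.png

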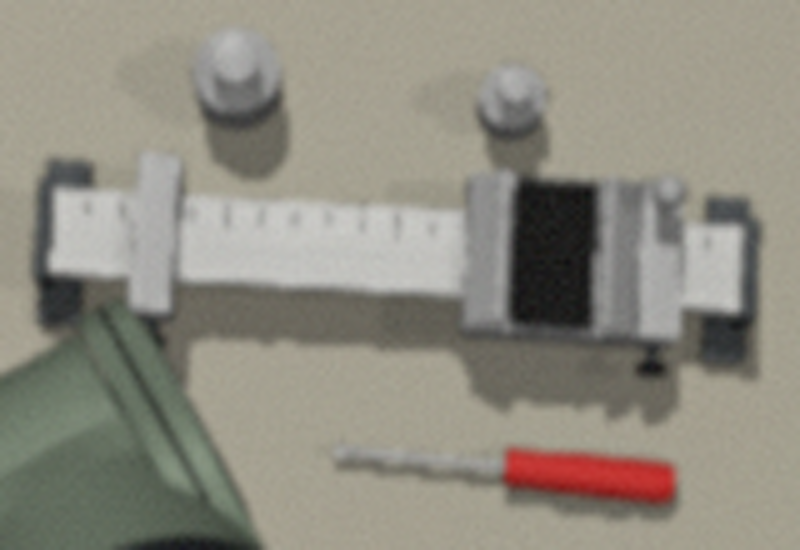

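The weight's right edge (640,255) meets the clamp with no gap. The pad is up, centred at (553,255), and the loose things haven't moved. I'm handing in.

```bash
python3 -c "
from cell import env, get_image
print(env.close_job())"
```

```text
the job is handed in; nothing more can be done
None
```

The job is handed in: the sliding weight was pushed with its pad pressed until it butted against the marked stop, and the last pictures show no gap, the pad up and the loose things unmoved; the hand-in returned no verdict.

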